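Tip a module into the test fixture and clamp it

TASK

Load the test fixture by pushing only, without grasping or lifting anything: tip the module that stands on edge over towards the steel fence, so that it lies flat with its blue cover up, and push it home flush against the fence. Then push the clamp's red handle right over and down, until the clamp's rubber tip holds the module down. Leave the loose things around and on the fixture standing and lying where they are.

Things in the scene. Friction and masses are not known exactly. Their poses are not given: they have to be found in the camera images.
- fixture: Fixed aluminium fixture plate on the bench, 12 mm thick, place and turn vary. Origin: bench level, under the centre of the module's home. +x runs along the plate to the fence and clamp, y along the fence, z up. Plate: x -105..170, y -75..75 mm. Black rubber pad (nest): x -90..22, y -62..62, top at z 14. Low guide strips: x -87..-2, y 54..62 and -62..-54, top at z 19.
- fence (a point): Middle of the top edge of the steel fence's near face: fixture x 22, y 0, z 28 mm. The fence is a bar 10 mm thick (x 22..32), y -52..52, top 14 mm above the pad. Axes of the fixture.
- clamp_pivot (a point): Pivot of the clamp's steel arm (76 mm long, 17 mm wide): fixture x 72, z 62, on a block x 57..138, y -25..25 with cheeks up to z 76. Open, the arm stands nearly upright (top near z 138), its spindle and tip pointing to -x as far as x 28. Closed, it lies level along -x over the nest.
- nest (a point): Centre of the module's underside when home: on the pad's top, 14 mm above the bench; axes of the fixture.
- module: RF module, loose, 0.13 to 0.25 kg: aluminium box 22 x 90 x 44 mm, blue cover on one 90 x 44 face, brass connector (dia 7, 10 long) on each end. Starts standing on a 90 x 22 edge on the pad, 44 tall, middle at fixture x -61..-43, cover facing away from the fence. Origin: centre of that lower edge face. -x: out of the blue cover (cover up = x points down), y: along the 90 mm, z: up as it stands.
- module_center (a point): Centre of the module's housing (22 mm above its origin along its z; same axes). When home it is at fixture x = 0 (near edge then at x = -22), 25 mm above the bench.
- handle_pivot (a point): Pivot of the clamp handle, at fixture x = 114, y = 0, 68 mm above the bench; the pivot's axis is along the fixture's y.
- handle_grip (a point): Point on the axis of the clamp's red handle grip, 85 mm from its pivot. The grip is a round bar of dia 18 mm from 39 to 113 mm from the pivot. Local x points along the handle away from the pivot.
- clamp_handle (a joint): Handle angle above level, rad: 0 = on centre, handle level, pointing to fixture +x; -0.04 = hard stop, fully closed and locked; 1.08 to 1.25 at the start = open, steep, leaning away from the nest. Closed by pushing it to +x and down, with under 8 N at the grip. It stays where left and swings the arm through a toggle link, little near closed.
- clamp_tip: Black rubber tip of the clamp spindle, dia 16 mm, origin at the centre of its end face. Closed, it presses the module's cover with about 6 N, at fixture x = 0, y = 0.
- attenuator: Steel attenuator, a stepped cylinder dia 22, 44 mm tall, standing loose on the fixture plate beside the clamp, near fixture x = 122 to 140, y = 50 or so. Origin: centre of its foot. Leave alone.
- adapter: Brass adapter, stepped cylinder dia 22, 45 mm tall, standing on the bench. Origin: centre of its foot. Leave alone.
- heatsink_amp: Black finned amplifier, 60 x 100 x 28 mm, lying on the bench. Origin: centre of its underside. Leave alone.
- torque_wrench: Connector torque wrench with black handle, about 175 x 22 x 10 mm, lying on the bench along its x. Leave alone.
- screwdriver: Screwdriver, 160 mm, lying on the bench along its x. Leave alone.
- bottle: White bottle with blue cap, dia 56, 130 mm tall, standing on the bench. Origin: centre of its foot. Leave alone.
Mind the look-alikes: they are no part of the job. There is more than one size of the module; the one meant has the size given above.

How it is judged:
By the outcome, as a careful person would: the job done as asked, in the order asked, and still so for the second after the job is handed in, with the robot touching nothing.
It also fails if it takes over 51 s, if anything falls off the work surface, if the arm or the gripper's body presses on something with over 40 N, if the wrist force passes 120 N, or if a joint passes its speed limit or range.

ROBOT

A 6-joint arm with a two-finger parallel gripper is mounted at the origin on the work surface. World frame = base frame: x ahead of the robot, y to its left, z up, the work surface at z = 0. Lengths are in m, angles in degrees, forces in N, time in s.
With the tool pointing down it reaches from about 0.35 to 0.875 m from the base axis. Payload 4.2 kg.
Tool frame: the origin (TCP) lies midway between the tips of the shut fingers; the grasp point (between the pads) lies 19 mm behind it; z points along the fingers, y is the line along which they close (so a half turn about z gives the same grasp; the last joint's range is limited). The gripper opens to 87 mm and grips with 3 to 60 N. Pads are 19 mm wide; open, the fingers measure 117 mm over their backs; the gripper's body (75 mm by 190 mm) begins 51 mm behind the grasp point.
Start: joints at [90.333, 22.042, 0.453, 0, -68.411, -14.817], TCP at [0.156, 0.605, 0.186] pointing down, gripper open.
Joint ranges: [-179.83, 179.83], [-69.29, 118.12], [-61.27, 80.66], [-181.25, 117.63], [-171.15, -9.14], [-177.46, 177.46]. Speed limits (degrees/s): [159.86, 159.86, 180, 180, 180, 180].

INTERFACE

Orientations are given as [roll, pitch, yaw] about the fixed x, y, z axes, in that order (R = Rz(yaw) Ry(pitch) Rx(roll)).
In Python, from workcell import env gives the robot as it stands. The module is installed in compiled form; this text tells all that it offers. Calls block until the motion is done:
- env.goto(position, orientation): joint-space move of the TCP to a pose.
- env.move_straight(position, rotation=None, rate=0.15, force_limit=None): straight line of the TCP; rotation=None keeps the orientation; rate is the mean speed in m/s. With force_limit (N) it stops when the force on the tool has changed by that much, and returns True; else False.
- env.set_joints(angles): joint-space move.
- env.gripper_to(opening, grasp_force=None): opening from 0.0 (shut) to 1.0 (fully open); grasp_force is the grip in N (None keeps the last); returns when the fingers have stopped.
- env.dwell(seconds).
- env.inverse_kinematics(position, orientation): joint angles nearest the present ones, or None.
- env.read_state(): the state.
- env.grab_frame(name): name is "scene" or "top"; returns a dict with "image" (400x640x3 uint8, blue, green, red), "fx", "fy", "cx", "cy" (pixels), "D" ([k1, k2, p1, p2, k3] as OpenCV has them; the pictures are not rectified), "position" and "orientation" of the camera in the world. Camera axes: x right, y up, looking along -z (the intrinsics and any distortion apply to the point x, -y, -z); pixel columns grow to the right and rows downward; lengths in m; the calibration is good to about 2 mm. A picture is of the moment at which its call begins. There is no depth.
A pose or a line that the arm cannot do raises env.Unreachable and nothing moves.
- env.close_job(): hands the job in; it is judged then, once.
Trained networks look in a picture, given as the dict that the camera call returned (one of the last four; its "shot" number tells which), for a name from the list of things; names that differ only in an ending like _2 or _b are one class to them, and where a whole thing is asked for, a point or a joint stands for the part that bears it (a point fixed in the world has none). Each returns a list of dicts, best first, with "score" (0 to 1); they miss things now and then, are a little off and sometimes report something else, mostly with a low value. They report only what shows in the picture. A call takes as long as a camera call. They do not tell look-alikes from the thing itself.
- env.search_frame(picture, thing): "xyz" ([x, y, z] in m, in world coordinates, good to about 4 mm: the middle of the surface that is visible of it).
- env.trace(picture, thing): "mask" (400x640 bool, what is visible of it).
The state is a dict: "clock": time; "joint_positions": joint angles; "qvel": joint speeds; "joint_torque": joint torques, N m; "position": TCP position; "tool_rot": TCP orientation; "force": force on the tool from outside, world axes, zero at the start; "wrist_torque": the same for the moment, N m; "opening": opening from 0.0 (shut) to 1.0 (fully open); "finger_force": force on a finger pad.
Only numpy, scipy, OpenCV 4.12 (cv2) and the standard library are available. Lean on these libraries where they do the work, as an engineer would, in place of code of your own. Each camera call takes 0.05 s, during which the arm holds its last target. There are 200 camera calls.

## Working session

There is one attempt and no reset: what is moved stays moved. The work goes in short steps, each a Python script; the robot and the scene stay as the last script left them, time stands still between calls to the robot, and variables do not carry over. Pictures are saved under pics/ and viewed, at most 10 in all, crops included, and the job is handed in when it is done.

```bash
mkdir -p pics
python3 - <<'E'
from workcell import env
import cv2, numpy as np
s=env.read_state(); print(s['clock'],s['position'],s['tool_rot'])
for n in ["scene","top"]:
    f=env.grab_frame(n); cv2.imwrite(f"pics/{n}0.png",f["image"])
    print(n,f["fx"],f["fy"],f["cx"],f["cy"],f["D"],f["position"],f["orientation"])
    for t in ["module","fixture","clamp_handle","clamp_tip","attenuator","adapter","heatsink_amp","torque_wrench","screwdriver","bottle","handle_grip"]:
        for d in env.search_frame(f,t)[:3]: print(t,round(d["score"],2),np.round(d["xyz"],3))
E
```

```text
0.0 [0.15609403 0.60446135 0.18514427] [ 1.79870275e+02 -5.10637866e-03 -1.44913535e+01]
scene 419.71367857550774 419.71367857550774 325.4830865188831 199.5465868221279 [-0.03073014  0.          0.          0.          0.        ] [0.93114002 0.5702563  0.79693001] [ 42.64613461   0.99363862 143.45889535]
module 0.79 [0.296 0.198 0.043]
module 0.75 [0.718 0.036 0.053]
module 0.58 [0.507 0.087 0.046]
fixture 0.81 [ 0.519 -0.01   0.018]
fixture 0.18 [ 0.509 -0.011  0.132]
clamp_handle 0.63 [ 0.518 -0.106  0.124]
clamp_tip 0.43 [ 0.509 -0.012  0.13 ]
adapter 0.25 [ 0.522 -0.013  0.01 ]
heatsink_amp 0.74 [0.624 0.378 0.024]
torque_wrench 0.58 [ 0.44  -0.367  0.008]
screwdriver 0.78 [0.42  0.378 0.016]
bottle 0.65 [ 0.516 -0.105  0.124]
handle_grip 0.54 [ 0.518 -0.104  0.123]
top 399.64354831560576 399.64354831560576 317.55088682218735 198.82259922540112 [-0.00967949  0.          0.          0.          0.        ] [0.3692618  0.00141848 1.0493548 ] [  9.30611129   0.19157107 -89.07129753]
module 0.82 [0.29  0.185 0.061]
module 0.7 [0.496 0.082 0.057]
module 0.65 [0.706 0.02  0.06 ]
fixture 0.81 [ 0.495 -0.013  0.016]
clamp_handle 0.66 [ 0.511 -0.108  0.13 ]
clamp_handle 0.32 [ 0.434 -0.368  0.009]
clamp_tip 0.32 [0.743 0.213 0.09 ]
attenuator 0.67 [0.503 0.076 0.056]
attenuator 0.59 [ 0.559 -0.099  0.041]
adapter 0.46 [ 0.643 -0.365  0.013]
adapter 0.18 [ 0.502 -0.013  0.014]
heatsink_amp 0.66 [0.613 0.372 0.022]
screwdriver 0.6 [0.415 0.374 0.021]
bottle 0.83 [0.744 0.213 0.087]
handle_grip 0.58 [ 0.508 -0.106  0.132]
```

View pics/scene0.png

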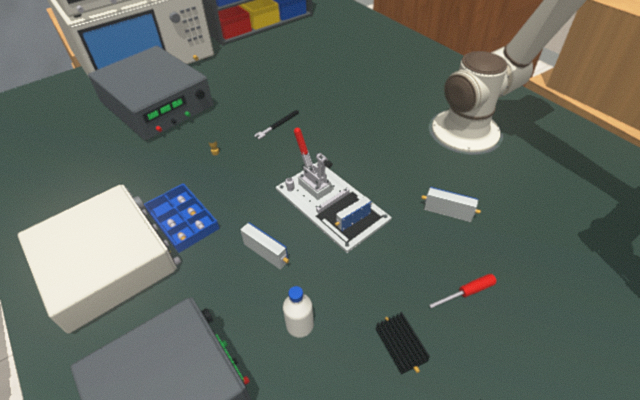

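View pics/top0.png

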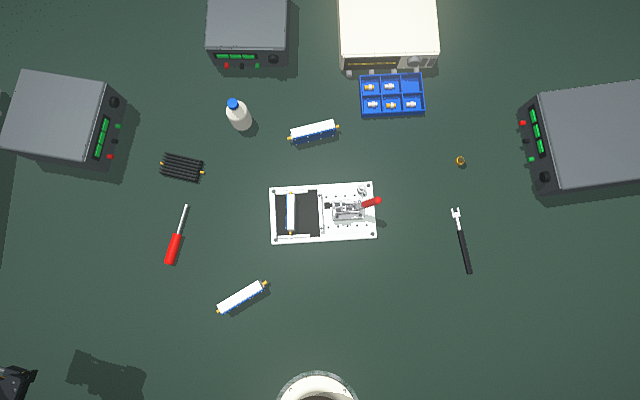

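Scene: fixture plate at about (335,205), with the module standing on its pad at (353,212), handle red at (300,140). Two decoys lie off the fixture at (452,203) and (265,245). Top: plate corners at about (269,187), (372,181), (377,238) and (271,244); fixture +x points right in the image (world -y). I'll enlarge both for corners.

Run:
```python
import cv2
a=cv2.imread("pics/top0.png")[170:255,260:390]; cv2.imwrite("pics/topc.png",cv2.resize(a,None,fx=6,fy=6,interpolation=cv2.INTER_CUBIC))
a=cv2.imread("pics/scene0.png")[120:255,265:400]; cv2.imwrite("pics/scenec.png",cv2.resize(a,None,fx=4.4,fy=4.4,interpolation=cv2.INTER_CUBIC))
```

```text
(no output)
```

View pics/topc.png

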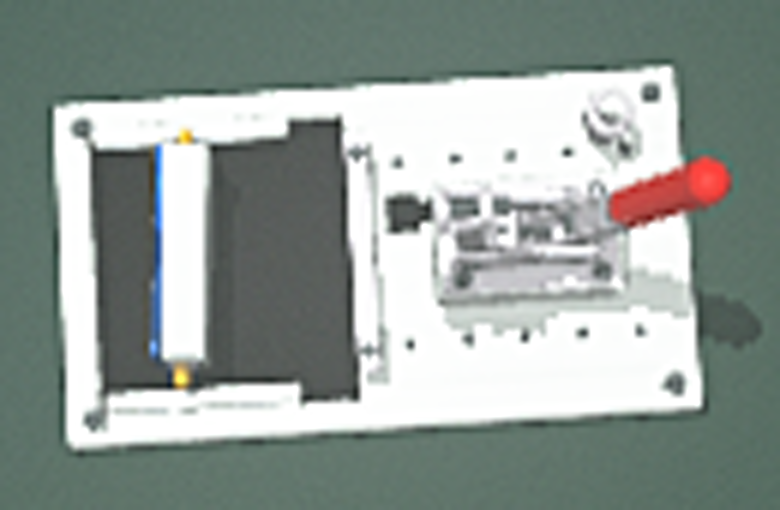

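View pics/scenec.png

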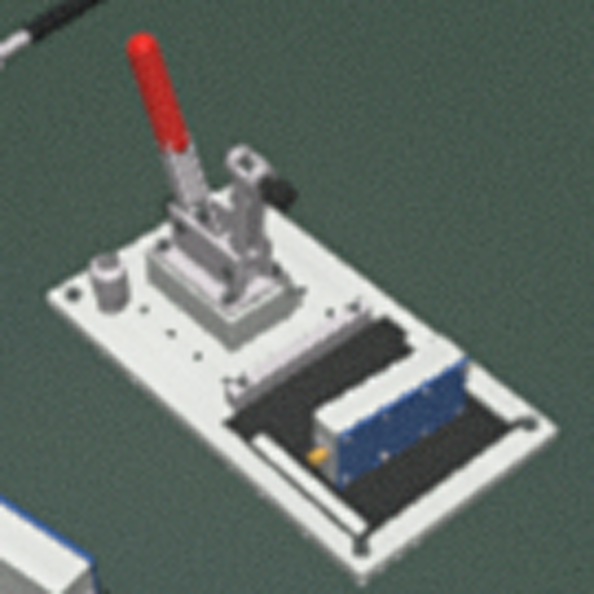

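The crops show plate corners (top crop (53,105), (675,67), (703,408), (70,450)), the blue face on the side away from the fence, the attenuator at (612,125), and the open handle tip at (708,178) top / (143,40) scene.

```bash
cat > h.py <<'E'
import numpy as np, cv2
from scipy.spatial.transform import Rotation as R
from scipy.optimize import least_squares
def ray(f,px):
    K=np.array([[f["fx"],0,f["cx"]],[0,f["fy"],f["cy"]],[0,0,1]])
    u=cv2.undistortPoints(np.float64(px).reshape(-1,1,2),K,np.float64(f["D"]))[:,0]
    d=np.c_[u[:,0],-u[:,1],-np.ones(len(u))]
    return np.array(f["position"]), d@R.from_euler("xyz",f["orientation"],degrees=True).as_matrix().T
def at_z(f,px,z):
    o,d=ray(f,px); return o+d*((z-o[2])/d[:,2])[:,None]
def tri(f,p,g,q):
    o,d=ray(f,[p]);a,e=ray(g,[q]);d=d[0];e=e[0]
    s=np.linalg.lstsq(np.c_[d,-e],a-o,rcond=None)[0]
    P,Q=o+s[0]*d,a+s[1]*e; return (P+Q)/2,np.linalg.norm(P-Q)
def fit(loc,W):
    r=lambda v:((loc@np.array([[np.cos(v[2]),np.sin(v[2])],[-np.sin(v[2]),np.cos(v[2])]])+v[:2]-W[:,:2])).ravel()
    s=least_squares(r,[.5,0,-1.57]); return s.x, np.abs(s.fun).max()
def toworld(v,p):
    c,s=np.cos(v[2]),np.sin(v[2]); p=np.atleast_2d(p)
    return np.c_[v[0]+c*p[:,0]-s*p[:,1], v[1]+s*p[:,0]+c*p[:,1], p[:,2]]
def tofix(v,w):
    c,s=np.cos(v[2]),np.sin(v[2]); w=np.atleast_2d(w); a=w[:,0]-v[0];b=w[:,1]-v[1]
    return np.c_[c*a+s*b,-s*a+c*b,w[:,2]]
T=lambda p:(np.float64(p)+.5)/6-.5+[260,170]
S=lambda p:(np.float64(p)+.5)/4.4-.5+[265,120]
E
python3 - <<'E'
from workcell import env
from h import *
np.set_printoptions(suppress=True,precision=4)
t=env.grab_frame("top"); s=env.grab_frame("scene")
L=np.array([[-.105,.075],[.17,.075],[.17,-.075],[-.105,-.075]])
wt=at_z(t,T([[53,105],[675,67],[703,408],[70,450]]),.012)
ws=at_z(s,S([[363,582],[50,295],[555,430]]),.012)
vt,et=fit(L,wt); vs,es=fit(L[[0,1,3]],ws); v,e=fit(np.r_[L,L[[0,1,3]]],np.r_[wt,ws])
print(vt,et,vs,es,v,e)
for w in (vt,vs): print(w[2]*57.3)
print("mod top",tofix(vt,at_z(t,T([[160,143],[210,143],[207,360],[162,360]]),.058)))
print("mod scene",tofix(vs,at_z(s,S([[315,408],[343,432],[467,362],[435,338]]),.058)))
h,err=tri(t,T([708,178]),s,S([143,42])); print("tip",h,err,tofix(v,h))
b,err=tri(t,T([612,205]),s,S([172,148])); print("gripbase",b,err,tofix(v,b))
print("att",tofix(vt,at_z(t,T([608,108]),.056)))
print("modtop corner z",[tri(t,T(a),s,S(b)) for a,b in (([160,143],[435+30,362]),([210,143],[435,338]),([207,360],[315,408]))])
E
```

```text
[ 0.5014  0.0274 -1.491 ] 0.0008102644584832563 [ 0.5016  0.029  -1.4972] 0.0026072318203372857 [ 0.5015  0.028  -1.4933] 0.003003296813023637
-85.4358417426358
-85.79202369499386
mod top [[-0.0554  0.0474  0.058 ]
 [-0.0345  0.046   0.058 ]
 [-0.0407 -0.045   0.058 ]
 [-0.0593 -0.0438  0.058 ]]
mod scene [[-0.0315  0.0413  0.058 ]
 [-0.0536  0.0414  0.058 ]
 [-0.0615 -0.0419  0.058 ]
 [-0.0373 -0.0414  0.058 ]]
tip [ 0.5139 -0.1266  0.1708] 0.0010757242506076897 [[0.1552 0.0003 0.1708]]
gripbase [ 0.5142 -0.099   0.1129] 0.004490765748493586 [[0.1276 0.0028 0.1129]]
att [[0.1337 0.0506 0.056 ]]
modtop corner z [(array([0.5135, 0.103 , 0.1182]), np.float64(0.059086529496753123)), (array([0.5142, 0.0824, 0.1185]), np.float64(0.0570171626527657)), (array([0.4845, 0.0465, 0.0011]), np.float64(0.06797221890578625))]
```

```bash
cat >> h.py <<'E'
V=np.array([.5015,.028,-1.4935])
def pose(x,z,y=0.,dyaw=0.,flip=0):
    return toworld(V,[x,y,z])[0], [180,0,(np.degrees(V[2])+dyaw+180*flip+180)%360-180]
E
python3 - <<'E'
from workcell import env
from h import *
np.set_printoptions(suppress=True,precision=3)
for fl in (0,1):
    for x,z in ((-.085,.12),(-.085,.018),(.12,.16),(.2,.07)):
        print(fl,env.inverse_kinematics(*pose(x,z,flip=fl)))
q0=env.read_state()["joint_positions"]
d=[np.abs(np.array(env.inverse_kinematics(*pose(-.085,.12,flip=f)))-q0).max() for f in (0,1)]
fl=int(np.argmin(d)); print("flip",fl)
env.gripper_to(.5)
env.goto(*pose(-.085,.13,dyaw=-3.3,flip=fl))
env.move_straight(pose(-.085,.050)[0])
f0=env.read_state()["force"]
hit=env.move_straight(pose(-.035,.050)[0],rate=.04,force_limit=12)
st=env.read_state(); print(hit,tofix(V,st["position"]),st["force"]-f0,st["clock"])
for n in ("top","scene"):
    f=env.grab_frame(n); cv2.imwrite(f"pics/{n}1.png",f["image"])
a=cv2.imread("pics/top1.png")[160:255,230:390];b=cv2.imread("pics/scene1.png")[120:255,265:400]
cv2.imwrite("pics/c1.png",np.hstack([cv2.resize(a,(480,285)),cv2.resize(b,(285,285))]))
E
```

```text
0 [ 31.182  14.22  -21.362   0.    -54.418 -26.753]
0 [ 31.182  21.974 -28.15    0.    -39.877 -26.753]
0 [  7.764  12.984 -16.608   0.    -60.408  -3.335]
0 [ -1.281  20.883 -19.92    0.    -49.197   5.71 ]
1 [ 31.182  14.22  -21.362   0.    -54.418 153.247]
1 [ 31.182  21.974 -28.15    0.    -39.877 153.247]
1 [  7.764  12.984 -16.608   0.    -60.408 176.665]
1 [  -1.281   20.883  -19.92     0.     -49.197 -174.29 ]
flip 0
False [[-0.035  0.     0.05 ]] [-0.351 -0.338 -0.51 ] 6.5167
```

View pics/c1.png

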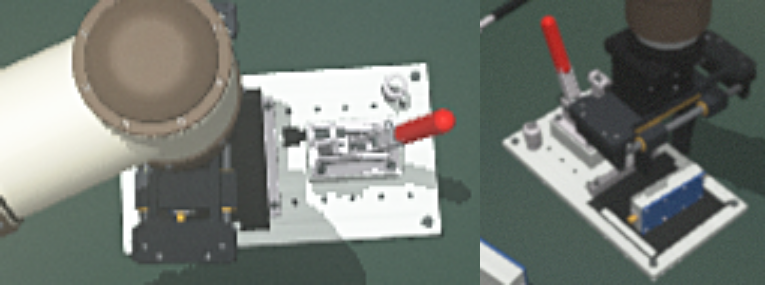

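The composite shows the gripper over the nest, while the blue face still shows at (670,205) in the scene half. I need a closer view.

Run:
```python
import cv2
from workcell import env
s=env.read_state(); print(s["tool_rot"],s["opening"],s["position"],s["joint_positions"])
a=cv2.imread("pics/scene1.png")[120:250,280:410]; cv2.imwrite("pics/c2.png",cv2.resize(a,(598,598),interpolation=cv2.INTER_CUBIC))
```

```text
[-1.79996128e+02  1.37483941e-03 -8.88530679e+01] 0.4970005504545738 [0.49882245 0.06310095 0.05001382] [ 2.57411101e+01  1.88626403e+01 -2.69364084e+01  5.18571878e-04
 -4.41968580e+01 -2.45945498e+01]
```

View pics/c2.png

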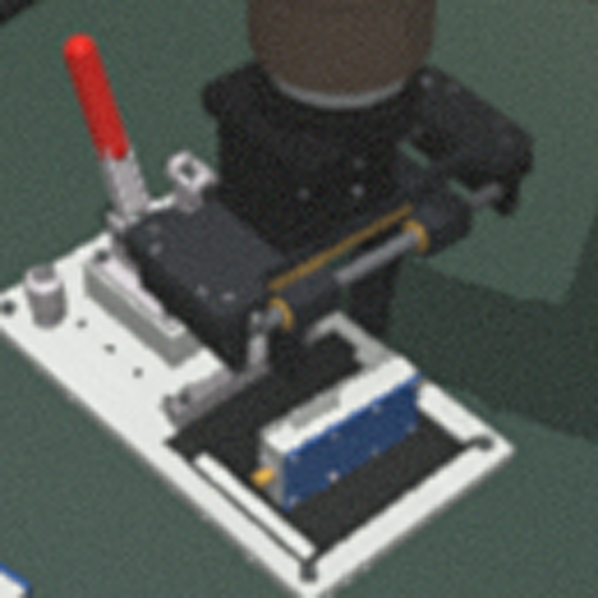

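The module still stands unmoved, near (340,440) in this crop, and the fingers are hidden behind it. I'll project the TCP into the picture to see how they relate.

```bash
cat >> h.py <<'E'
def proj(f,P):
    M=R.from_euler("xyz",f["orientation"],degrees=True).as_matrix()
    c=(np.atleast_2d(P)-f["position"])@M*[1,-1,-1]
    K=np.array([[f["fx"],0,f["cx"]],[0,f["fy"],f["cy"]],[0,0,1]])
    return cv2.projectPoints(c,np.zeros(3),np.zeros(3),K,np.float64(f["D"]))[0][:,0]
E
python3 - <<'E'
from workcell import env
from h import *
f=env.grab_frame("scene")
im=cv2.resize(f["image"][120:250,280:410],(598,598),interpolation=cv2.INTER_CUBIC)
def dot(x,y,z,c):
    p=(proj(f,toworld(V,[x/1e3,y/1e3,z/1e3]))[0]-[280,120]+.5)*4.6
    cv2.circle(im,tuple(int(v) for v in p),4,c,-1)
for y in (-22,0,22): dot(-35,y,50,(0,0,255)); dot(-35,y,120,(0,255,255))
for x,y in ((-34,45),(-56,45),(-39,-45),(-60,-45)): dot(x,y,58,(0,255,0)); dot(x,y,14,(255,0,255))
cv2.imwrite("pics/c3.png",im); s=env.read_state();print(s["force"],s["finger_force"])
E
```

```text
[ 0.62625521  0.23697318 -0.05380667] 0.0
```

View pics/c3.png

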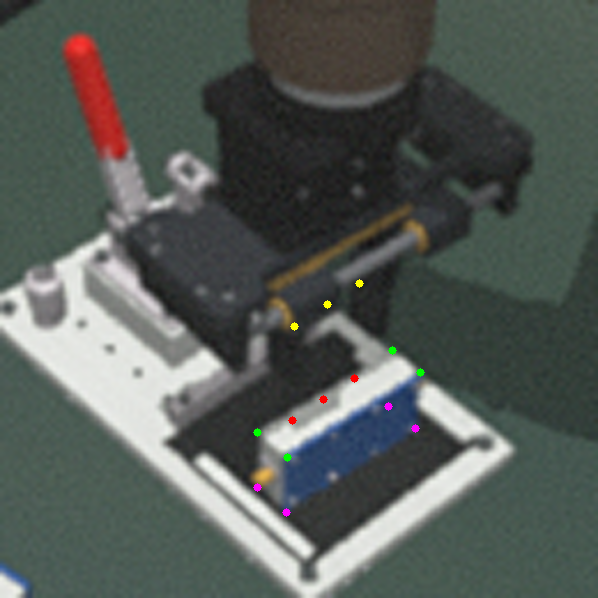

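The fingers seem to have skimmed over the top, since half-open tips sit higher than the shut-finger TCP. I'll redo it with the fingers shut, so the tip height is as stated.

```bash
cat >> h.py <<'E'
def look(env,name):
    ims=[]
    for n,(r,c) in (("top",(165,255)),("scene",(120,270))):
        f=env.grab_frame(n); ims.append(cv2.resize(f["image"][r:r+90,c:c+130] if n=="top" else f["image"][r:r+135,c:c+135],(576,399) if n=="top" else (399,399),interpolation=cv2.INTER_CUBIC))
    o=np.hstack(ims); cv2.imwrite(f"pics/{name}.png",cv2.resize(o,(790,int(399*790/975))))
E
python3 - <<'E'
from workcell import env
from h import *
env.move_straight(pose(-.035,.11)[0],rate=.2)
env.gripper_to(0)
env.move_straight(pose(-.09,.11)[0],rate=.2)
env.move_straight(pose(-.09,.049)[0],rate=.15)
f0=env.read_state()["force"]
hit=env.move_straight(pose(-.075,.049)[0],rate=.05,force_limit=12)
for x in (-.065,-.06,-.055,-.05,-.045,-.04,-.035,-.03):
    h=env.move_straight(pose(x,.049)[0],rate=.04,force_limit=12)
    s=env.read_state(); print(x,h,np.round(s["force"]-f0,2))
    if h: break
env.move_straight(pose(-.085,.049)[0],rate=.15)
print(env.read_state()["clock"]); look(env,"c4")
E
```

```text
-0.065 False [-0.59 -0.46 -0.5 ]
-0.06 False [-0.3  -0.   -1.33]
-0.055 False [-0.69 -0.93  0.38]
-0.05 False [-0.39 -0.15  0.17]
-0.045 False [-0.27  0.22 -0.71]
-0.04 False [-0.75  1.13 -0.19]
-0.035 False [ 0.1  -0.56 -0.17]
-0.03 False [-0.2  -0.89 -0.09]
12.3667
```

View pics/c4.png

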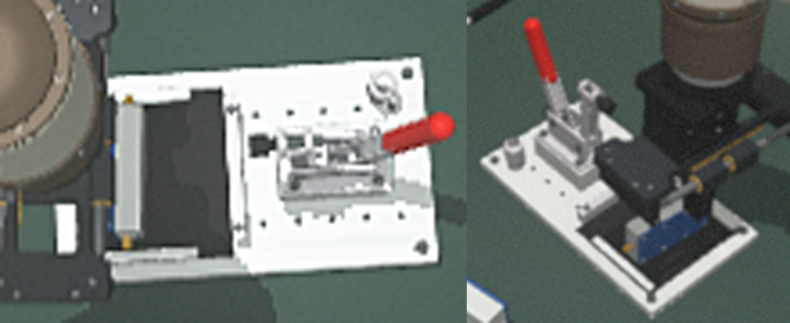

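The module still stands (scene half (670,235), top half (130,165)). I'll measure the fingertip height by touching the pad gently.

Run:
```python
from workcell import env
from h import *
s=env.read_state(); print(s["opening"],tofix(V,s["position"]),s["tool_rot"])
h=env.move_straight(pose(-.085,.004)[0],rate=.02,force_limit=5)
s=env.read_state(); print(h,tofix(V,s["position"]),s["force"],s["clock"])
if h: env.move_straight(pose(-.085,s["position"][2]+.01)[0])
f=env.grab_frame("scene"); f2=env.grab_frame("top")
a=cv2.resize(f["image"][110:250,280:420],(560,560),interpolation=cv2.INTER_CUBIC)
for q in ((-34,45),(-56,45),(-39,-45),(-60,-45)):
    for z in (14,58):
        p=(proj(f,toworld(V,[q[0]/1e3,q[1]/1e3,z/1e3]))[0]-[280,110]+.5)*4; cv2.circle(a,tuple(int(v) for v in p),2,(0,255,0),-1)
p=(proj(f,s["position"])[0]-[280,110]+.5)*4; cv2.circle(a,tuple(int(v) for v in p),4,(0,0,255),-1)
cv2.imwrite("pics/c5.png",a)
```

```text
0.004220355427729765 [[-0.08437116 -0.00032789  0.04887259]] [ 1.79966816e+02 -1.88961579e-02 -8.89024379e+01]
False [[-8.50224304e-02  7.77256097e-05  4.09130769e-03]] [-0.52627949 -0.22921713 -0.08801461] 14.8667
```

View pics/c5.png

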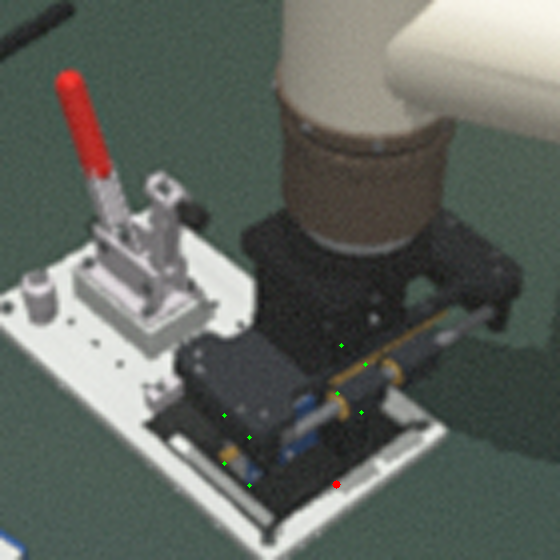

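The shut gripper reached a reported z of 4 mm over the 14 mm pad without touching, and no finger shows at the projected TCP (red dot). So the real tips are not where I assumed. I'll probe the bare bench gently, clear of everything.

Run:
```python
from workcell import env
from h import *
env.move_straight(pose(-.085,.10)[0],rate=.2)
env.move_straight(pose(-.16,.10)[0],rate=.25)
env.move_straight(pose(-.16,.02)[0],rate=.2)
f0=env.read_state()
try:
    h=env.move_straight(pose(-.16,-.045)[0],rate=.03,force_limit=4)
except env.Unreachable as e: h="unreach"
s=env.read_state(); print(h,tofix(V,s["position"]),s["force"]-f0["force"],s["joint_torque"]-np.array(f0["joint_torque"]),s["clock"])
for n in ("top","scene"):
    f=env.grab_frame(n); cv2.imwrite(f"pics/{n}5.png",f["image"])
    print(n,proj(f,s["position"]),proj(f,toworld(V,[-.16,0,0])))
    m=env.trace(f,"module"); 
    for d in m[:4]:
        ys,xs=np.nonzero(d["mask"]); print(d["score"],xs.min(),xs.max(),ys.min(),ys.max(),len(xs))
```

```text
True [[-1.59969086e-01 -1.77201694e-05 -3.58539666e-02]] [-0.57468358 -0.43782889  2.96258971] [-2.54049757e-02 -1.05360031e+00 -2.09621072e+00 -5.62651902e-01
  2.28980117e-01  1.62238846e-03] 18.25
top [[251.48432841 218.71336088]] [[249.21451719 217.18004338]]
0.69 216 267 279 314 685
0.65 289 336 120 143 721
0.62 286 295 193 232 349
scene [[385.0109837  259.56991058]] [[386.37217217 250.73591296]]
0.88 241 288 223 267 1119
0.81 423 479 187 221 1178
0.79 336 367 198 229 572
0.45 275 367 127 252 4039
```

Run:
```python
import cv2,numpy as np
a=cv2.imread("pics/scene5.png")[150:290,300:440]; b=cv2.imread("pics/top5.png")[165:265,195:295]
a=cv2.resize(a,(490,490),interpolation=cv2.INTER_CUBIC); b=cv2.resize(b,(300,300),interpolation=cv2.INTER_CUBIC)
a=np.clip(a*1.6+20,0,255).astype(np.uint8)
cv2.circle(a,(int(86.4*3.5),int(100.7*3.5)),3,(0,0,255),-1); cv2.circle(b,(int(54.2*3),int(52.2*3)),3,(0,0,255),-1)
o=np.zeros((490,790,3),np.uint8); o[:,:490]=a; o[:300,490:]=b; cv2.imwrite("pics/c6.png",o)
```

```text
(no output)
```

View pics/c6.png

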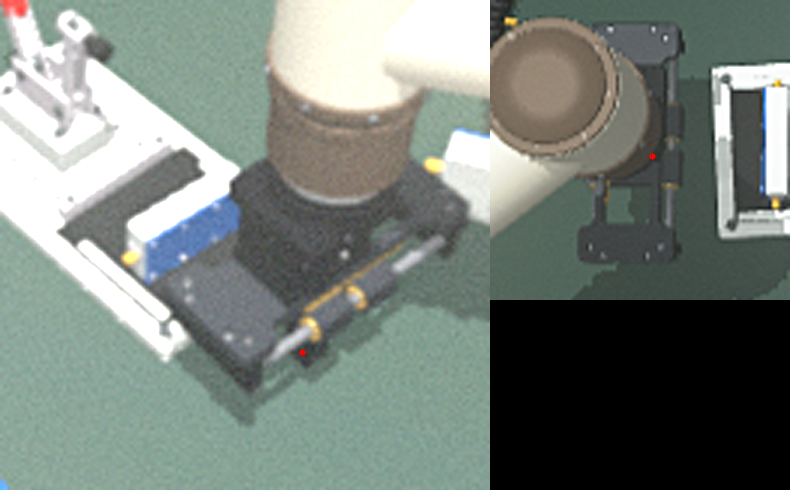

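The picture shows short finger stubs at about (310,350), laterally where expected (red dot (303,352)), touching the bench. So the effective tip is about 35.5 mm above the reported TCP, and I'll compensate for that. The module is still standing, untouched.

```bash
cat >> h.py <<'E'
OFF=.0355
def P(x,z,y=0.): return pose(x,z-OFF,y)[0]
def modpose(env,z):
    for n in ("top","scene"):
        f=env.grab_frame(n)
        for d in env.trace(f,"module")[:4]:
            c,_=cv2.findContours(d["mask"].astype(np.uint8),0,2); c=max(c,key=cv2.contourArea)
            if cv2.contourArea(c)<50: continue
            q=tofix(V,at_z(f,c[:,0].astype(float),z))[:,:2]*1e3
            if np.abs(q.mean(0)).max()<110:
                r=cv2.minAreaRect(q.astype(np.float32)); print(n,round(d["score"],2),np.round(r[0]),np.round(r[1]),round(r[2],1),"x",q[:,0].min().round(),q[:,0].max().round())
E
python3 - <<'E'
from workcell import env
from h import *
env.move_straight(P(-.16,.07),rate=.2)
env.move_straight(P(-.09,.07),rate=.2)
env.move_straight(P(-.09,.049),rate=.15)
f0=env.read_state()["force"]
env.move_straight(P(-.075,.049),rate=.08,force_limit=10)
for x in (-.065,-.055,-.045,-.035):
    h=env.move_straight(P(x,.049),rate=.04,force_limit=10)
    s=env.read_state(); print(x,h,np.round(s["force"]-f0,2))
    if h: break
env.move_straight(P(-.11,.049),rate=.2)
modpose(env,.036)
print(env.read_state()["clock"])
E
```

```text
-0.065 False [-0.56 -0.09  0.52]
-0.055 False [-0.43 -0.45 -0.22]
-0.045 False [-0.2  -0.58 -0.33]
-0.035 False [ 0.24 -0.28 -0.38]
top 0.67 [-15.  -1.] [106.  43.] 86.6 x -39.0 9.0
scene 0.57 [-15.  44.] [25. 59.] 73.1 x -45.0 12.0
22.4083
```

Tipped: the module lies flat at x about -37 to 7. Now I push it home.

Run:
```python
from workcell import env
from h import *
rot=pose(0,0)[1]
env.move_straight(P(-.075,.049),rotation=rot,rate=.15)
env.move_straight(P(-.075,.020),rate=.1)
f0=env.read_state()["force"]
h=env.move_straight(P(-.052,.020),rate=.06,force_limit=8)
if not h: h=env.move_straight(P(-.012,.020),rate=.03,force_limit=8)
env.dwell(.3)
s=env.read_state(); print(h,tofix(V,s["position"]),np.round(s["force"]-f0,2))
env.move_straight(P(-.09,.020),rate=.2)
modpose(env,.036); print(env.read_state()["clock"])
f=env.grab_frame("top"); cv2.imwrite("pics/top7.png",f["image"])
```

```text
True [[-3.24444885e-02  8.32055767e-05 -1.59216658e-02]] [-0.56  2.29  0.22]
top 0.63 [-1.  1.] [ 46. 106.] 0.3 x -24.0 22.0
top 0.26 [61. -1.] [151. 250.] 89.3 x -65.0 186.0
scene 0.69 [11. 14.] [30. 93.] 9.6 x -11.0 26.0
25.475
```

The module is home and square: the mask gives x -24..22, and the stop position is consistent with the near edge at -22. Now the handle.

Run:
```python
from workcell import env
from h import *
w,r=.0104,.100
C=lambda t:P(.114+r*np.cos(t)-.009*np.sin(t)-w, .068+r*np.sin(t)+.009*np.cos(t))
env.move_straight(P(-.09,.22),rate=.3)
env.move_straight(P(.10,.22),rate=.3)
env.move_straight(C(1.35),rate=.15,force_limit=10)
f0=env.read_state()["force"]
for t in (1.2,1.05,.9,.75,.6,.45,.3,.2,.1,.03,-.02):
    h=env.move_straight(C(t),rate=.08,force_limit=20)
    s=env.read_state(); print(t,h,np.round(s["force"]-f0,1),round(s["clock"],1))
    if h: break
h=env.move_straight(s["position"]+[0,0,-.012],rate=.02,force_limit=15)
env.dwell(.2)
s=env.read_state(); print("press",h,np.round(s["force"]-f0,1),tofix(V,s["position"])+[0,0,OFF],s["clock"])
```

```text
1.2 False [-1.  -0.7 -0.5] 28.0
1.05 False [-0.7 -0.9 -0.1] 28.3
0.9 False [-0.8 -0.3 -0.4] 28.7
0.75 False [-0.7 -0.7  0.5] 29.0
0.6 False [-0.5 -0.5 -1.6] 29.4
0.45 False [ 0.3 -0.9  0.3] 29.7
0.3 False [-0.3 -0.7  0.2] 30.0
0.2 False [-0.9  0.2 -0.2] 30.3
0.1 False [-1.4 -0.2 -0.7] 30.6
0.03 False [-1.1 -0.5 -0.1] 30.8
-0.02 False [-0.7  0.2 -0.6] 31.1
press True [-1.7  1.1  6.2] [[2.03914983e-01 1.88452262e-04 7.25298897e-02]] 31.6417
```

Run:
```python
from workcell import env
from h import *
s=env.read_state(); f0=s["force"]
h=env.move_straight(s["position"]+[0,0,-.008],rate=.02,force_limit=18)
s=env.read_state(); print("press",h,np.round(s["force"]-f0,1),tofix(V,s["position"])+[0,0,OFF])
env.move_straight(s["position"]+[0,0,.10],rate=.2)
p=env.read_state()["position"]
env.move_straight(toworld(V,[.26,-.12,p[2]])[0],rate=.3)
np.set_printoptions(suppress=True,precision=4)
for n in ("top","scene"):
    f=env.grab_frame(n)
    for t in ("handle_grip","clamp_tip","attenuator","adapter","torque_wrench","bottle","module"):
        for d in env.search_frame(f,t)[:2]: print(n,t,round(d["score"],2),np.round(d["xyz"],3),np.round(tofix(V,d["xyz"])[0]*1e3))
    m=f["image"].astype(int); red=(m[...,2]>120)&(m[...,1]<80)&(m[...,0]<80)
    g=proj(f,toworld(V,[.19,0,.068]))[0]; ys,xs=np.nonzero(red); k=np.hypot(xs-g[0],ys-g[1])<45; 
    if k.any():
        q=tofix(V,at_z(f,np.c_[xs[k],ys[k]].astype(float),.070))*1e3; print("red",k.sum(),q.min(0),q.max(0))
modpose(env,.036); print(env.read_state()["clock"])
```

```text
press True [ 0.1 -0.6  0.5] [[2.03951882e-01 1.49538044e-04 7.24980425e-02]]
top handle_grip 0.65 [0.506 0.057 0.013] [-28.   6.  13.]
top clamp_tip 0.6 [ 0.645 -0.362  0.015] [400. 113.  15.]
top adapter 0.61 [ 0.646 -0.362  0.014] [400. 114.  14.]
top module 0.92 [0.501 0.035 0.037] [-7.  1. 37.]
top module 0.84 [0.704 0.024 0.06 ] [ 20. 202.  60.]
scene handle_grip 0.62 [ 0.517 -0.129  0.073] [157.   3.  73.]
scene torque_wrench 0.79 [ 0.438 -0.372  0.007] [394. -94.   7.]
scene torque_wrench 0.4 [ 0.515 -0.132  0.072] [160.   1.  72.]
scene bottle 0.93 [0.762 0.234 0.081] [-186.  275.   81.]
scene module 0.96 [0.713 0.041 0.053] [  3. 211.  53.]
scene module 0.86 [0.513 0.036 0.036] [-7. 12. 36.]
red 118 [160.9383  -9.6371  70.    ] [226.3112  12.3481  70.    ]
top 0.87 [ 0. -0.] [103.  43.] 86.9 x -22.0 22.0
scene 0.9 [-6.  5.] [111.  58.] 89.5 x -35.0 24.0
34.1333
```

Run:
```python
from workcell import env
from h import *
np.set_printoptions(suppress=True,precision=2)
p=env.read_state()["position"]
env.move_straight([p[0]-.02,p[1]-.12,p[2]+.05],rate=.3)
for n in ("top","scene"):
    f=env.grab_frame(n); m=f["image"].astype(int); m0=cv2.imread(f"pics/{n}0.png").astype(int); cv2.imwrite(f"pics/{n}9.png",f["image"])
    blue=((m[...,0]-m[...,2])>50)
    g=proj(f,toworld(V,[0,0,.036]))[0]; ys,xs=np.nonzero(blue); k=np.hypot(xs-g[0],ys-g[1])<35
    q=tofix(V,at_z(f,np.c_[xs[k],ys[k]].astype(float),.036))*1e3
    r=cv2.minAreaRect(q[:,:2].astype(np.float32)); print(n,"blue",k.sum(),r)
    # near-edge line: min x per y bin
    b=[(y,q[(q[:,1]>y-4)&(q[:,1]<y+4),0].min(),q[(q[:,1]>y-4)&(q[:,1]<y+4),0].max()) for y in range(-40,41,10) if ((q[:,1]>y-4)&(q[:,1]<y+4)).any()]
    print(np.array(b))
    for nm,pt in (("att",toworld(V,[.133,.050,.035])[0]),("bottle",[.744,.213,.09]),("adapter",[.644,-.363,.02]),("wrench",[.438,-.37,.005]),("amp",[.615,.373,.02]),("sd",[.416,.375,.01]),("modA",[.29,.19,.05]),("modB",[.706,.025,.05])):
        u,v=proj(f,pt)[0].astype(int); d=np.abs(m-m0)[v-9:v+10,u-9:u+10].max(-1); print(nm,round(d.mean(),1),int((d>60).sum()),end="; ")
    print()
    for d in env.search_frame(f,"attenuator")[:2]: print("att",d["score"],tofix(V,d["xyz"])*1e3)
print(env.read_state()["clock"])
```

```text
top blue 515 ((0.05876922607421875, 0.2717857360839844), (91.10735321044922, 43.51310348510742), 89.83235931396484)
[[-40.   -21.1   19.91]
 [-30.   -20.54  20.54]
 [-20.   -19.98  21.16]
 [-10.   -19.42  21.79]
 [  0.   -21.4   19.87]
 [ 10.   -20.84  20.5 ]
 [ 20.   -20.42  21.13]
 [ 30.   -19.86  21.61]
 [ 40.   -21.58  21.92]]
att 21.8 0; bottle 30.2 0; adapter 39.5 54; wrench 135.3 361; amp 12.3 0; sd 21.8 0; modA 17.1 0; modB 19.3 0; 
scene blue 410 ((0.4436607360839844, -0.24198150634765625), (43.093353271484375, 89.81395721435547), 0.49505120515823364)
[[-40.   -20.04  22.31]
 [-30.   -19.94  21.43]
 [-20.   -19.85  11.3 ]
 [-10.   -19.76  22.05]
 [  0.   -19.67  21.96]
 [ 10.   -19.59  21.87]
 [ 20.   -21.1   21.79]
 [ 30.   -21.01  21.7 ]
 [ 40.   -20.92  21.62]]
att 3.3 0; bottle 3.5 0; adapter 4.1 0; wrench 4.7 0; amp 6.1 0; sd 4.6 0; modA 3.1 0; modB 3.0 0; 
att 0.59 [[128.93  60.12  41.6 ]]
34.925
```

```bash
python3 -c "
from workcell import env
print(env.close_job())"
```

```text
the job is handed in; nothing more can be done
None
```

The job is handed in at about 35 s: the module lies flat, cover up and flush against the fence, the clamp handle is pressed to its stop (the rubber tip's contact was not seen directly), and the loose things are unmoved in the scene camera.

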